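Tip a bench meter onto its feet and seat it in its locating corner

TASK

The bench meter has been stood on its front so that the sockets in its back could be reached. Push it high on its panel side so that it topples onto its rubber feet towards the aluminium locating corner on the bench, landing clear of it, then slide it until its back is pressed flush against the long rail, and after that along the rail until its side is pressed flush against the short cheek too. At each of the two stops keep up a steady push of about 10 N against the stop for half a second, but never let the robot bear on the meter, or the meter on the corner, with as much as 25 N; leave the meter flush in the corner and do not disturb the beaker and bottles.

Things in the scene. Friction and masses are not known exactly. Their poses are not given: they have to be found in the camera images.
- meter: Bench meter, off-white box 170 x 92 x 160 mm, 0.6-0.95 kg, evenly weighted, standing on its front face, 160 high. Origin: centre of the front face (on the bench at start). Axes: x along the width (sides at +-85); y out of the panel side (blue panel, keys; face at +46; underside at -46, four rubber feet 6 mm high); z front to back (socket face at 160). On its feet: y up, origin 52 above the bench.
- rear_a (a point): Point on the meter's back face at its x = -85 side (which goes to the short cheek), 10 mm from the underside: meter frame (-85, -36, 160) mm. 16 mm above the bench once on its feet. Bench friction is 0.5 to 0.7: standing, the meter slides instead of tipping if pushed below about 100 mm; on its feet it takes 3 to 7 N to slide.
- rear_b (a point): The same at the other side of the back face, away from the cheek: meter frame (85, -36, 160) mm. At the start the feet side faces the rail, within 0.15 rad of square. Tipped about its lower foot-side edge, the meter lands with its back 20 to 85 mm short of the rail and 20 mm or more clear of the cheek.
- dock: Locating corner of aluminium bar fixed to the bench: long rail and short cheek, 6 mm thick, 30 high, rigid. Origin: inside corner at bench level. x along the rail away from the cheek (rail face y = 0, x 0 to 240), y along the cheek away from the rail (cheek face x = 0, y 0 to 120), z up. The seated meter fills x 0 to 170, y 0 to 160, its back on the rail, its x = -85 side on the cheek.
- beaker: Glass beaker, 74 mm across, 95 mm high, on the bench outside the rail; bystander. Origin: centre of its underside.
- reagent: Amber reagent jar, 64 mm across, 125 mm high, on the bench outside the rail; bystander. Origin: centre of its underside.
- sample: White sample bottle, 60 mm across, 160 mm high, on the bench on the far side from the robot; bystander. Origin: centre of its underside.

How it is judged:
By the outcome, as a careful person would: the job done as asked, in the order asked, and still so for the second after the job is handed in, with the robot touching nothing.
It also fails if it takes over 72 s, if anything falls off the work surface, if the arm or the gripper's body presses on something with over 40 N, if the wrist force passes 120 N, or if a joint passes its speed limit or range.

ROBOT

A 6-joint arm with a two-finger parallel gripper is mounted at the origin on the work surface. World frame = base frame: x ahead of the robot, y to its left, z up, the work surface at z = 0. Lengths are in m, angles in rad, forces in N, time in s.
With the tool pointing down it reaches from about 0.35 to 0.925 m from the base axis. Payload 6.4 kg.
Tool frame: the origin (TCP) lies midway between the tips of the shut fingers; the grasp point (between the pads) lies manip.grip_depth behind it (manip.grip_depth is the distance from the TCP to the grasp point, in m); z points along the fingers, y is the direction in which the jaws open and shut (so a half turn about z gives the same grasp; the last joint's range is limited). The gripper opens to 85 mm and grips with 20 to 120 N. Pads are 22 mm wide; open, the fingers measure 114 mm over their backs; the gripper's body (76 mm by 85 mm) begins 54 mm behind the grasp point. The pads swing forward as they close: fully open they stand 13 mm farther back than shut.
Start: joints at [1.125, 0.245, 1.558, -0, 1.339, -0.174], TCP at [0.174, 0.626, 0.231] pointing down, gripper open.
Joint ranges: [-3.13, 3.13], [-1.02, 2.26], [0.13, 2.54], [-0.95, 4.09], [0.21, 2.88], [-2.74, 2.74]. Speed limits (rad/s): [2.57, 2.57, 3.14, 3.14, 3.14, 3.14].

INTERFACE

Orientations are given as a 3x3 rotation matrix whose columns are the frame's x, y, z axes.
In Python, from station import manip, eyes, find_in gives the robot as it stands. The module is installed in compiled form; this text tells all that it offers. Calls block until the motion is done:
- manip.reach(position, orientation): joint-space move of the TCP to a pose.
- manip.move_l(position, rot=None, max_speed=0.15): straight line of the TCP; rot=None keeps the orientation; max_speed is the mean speed in m/s.
- manip.goto_joints(angles): joint-space move.
- manip.open_jaws() and manip.grasp(grasp_force=None): open the fingers fully, or close them until they stop; grasp_force is the grip in N (None keeps the last).
- manip.pause(seconds).
- manip.ik(position, orientation): joint angles nearest the present ones, or None.
- manip.get_obs(): the state.
- eyes.get_image(name): name is "scene" or "top" or "wrist"; returns a dict with "pixels" (420x560x3 uint8, red, green, blue), "K" (3x3 intrinsics, pixels), "rvec" (rotation vector, rad) and "tvec" (3), from world to camera coordinates, as OpenCV has them. Camera axes: x right, y down, z forward; pixel columns grow to the right and rows downward; lengths in m; the calibration is good to about 2 mm. A picture is of the moment at which its call begins. There is no depth.
A pose or a line that the arm cannot do raises manip.MotionError and nothing moves.
- manip.hand_in(): hands the job in, once; it reports no verdict.
Trained networks look in the newest picture that a camera, given by its name, has taken for a name from the list of things; names that differ only in an ending like _2 or _b are one class to them, and where a whole thing is asked for, a point or a joint stands for the part that bears it (a point fixed in the world has none). Each returns a list of dicts, best first, with "confidence" (0 to 1); they miss things now and then, are a little off and sometimes report something else, mostly with a low value. They report only what shows in the picture. A call takes as long as a camera call.
- find_in(camera, query): "extent" ([centre column, centre row, width, height] in pixels, round what is visible of it).
The state is a dict: "time": time; "joint_positions": joint angles; "joint_vel": joint speeds; "effort": joint torques, N m; "tcp_pos": TCP position; "eef_rot": TCP orientation; "ft_force": force on the tool from outside, world axes, zero at the start; "torque": the same for the moment, N m; "width": opening from 0.0 (shut) to 1.0 (fully open).
Only numpy, scipy, OpenCV 4.12 (cv2) and the standard library are available. Lean on these libraries where they do the work, as an engineer would, in place of code of your own. Each camera call takes 0.05 s, during which the arm holds its last target. There are 200 camera calls.

## Working session

There is one attempt and no reset: what is moved stays moved. The work goes in short steps, each a Python script; the robot and the scene stay as the last script left them, time stands still between calls to the robot, and variables do not carry over. Pictures are saved under pics/ and viewed, about 8 in all and at most 12, crops included, and the job is handed in when it is done.

```bash
mkdir -p pics
python3 - <<'E'
from station import manip, eyes, find_in
import cv2, numpy as np
o=manip.get_obs(); print(o['time'],o['tcp_pos'],o['ft_force'],manip.grip_depth,o['width'])
for c in ['scene','top']:
    im=eyes.get_image(c); cv2.imwrite(f'pics/{c}0.png',im['pixels'][:,:,::-1])
    R=cv2.Rodrigues(im['rvec'])[0]; print(c,(-R.T@im['tvec']).round(3),R.round(2).tolist(),im['K'].round(0).tolist())
    for n in ['meter','dock','beaker','reagent','sample']:
        print(n,[(np.round(d['extent'],0).tolist(),round(d['confidence'],2)) for d in find_in(c,n)[:2]])
E
```

```text
0.0 [0.17424351 0.62562933 0.23017463] [-0.49685397  0.07228036  0.19181943] 0.0187 0.9980797499265205
scene [1.345 0.072 0.632] [[-0.17, 0.98, 0.0], [0.53, 0.09, -0.84], [-0.83, -0.15, -0.54]] [[393.0, 0.0, 283.0], [0.0, 393.0, 214.0], [0.0, 0.0, 1.0]]
meter [([332.0, 242.0, 52.0, 100.0], 0.78)]
dock [([249.0, 233.0, 80.0, 60.0], 0.97)]
beaker [([182.0, 212.0, 31.0, 38.0], 0.67)]
reagent [([150.0, 240.0, 35.0, 54.0], 0.77)]
sample [([436.0, 312.0, 39.0, 76.0], 0.75), ([182.0, 213.0, 29.0, 41.0], 0.23)]
top [ 0.435 -0.083  1.035] [[0.0, -1.0, -0.01], [-0.98, -0.0, -0.17], [0.17, 0.01, -0.98]] [[401.0, 0.0, 277.0], [0.0, 401.0, 212.0], [0.0, 0.0, 1.0]]
meter [([225.0, 226.0, 46.0, 79.0], 0.85)]
dock [([316.0, 262.0, 62.0, 98.0], 0.94)]
beaker [([399.0, 260.0, 38.0, 34.0], 0.62)]
reagent [([410.0, 204.0, 43.0, 31.0], 0.73)]
sample [([144.0, 146.0, 37.0, 32.0], 0.7)]
```

Run:
```python
import cv2
a=cv2.imread('pics/top0.png')[90:350,110:460]; cv2.imwrite('pics/top0c.png',cv2.resize(a,None,fx=2.25,fy=2.25,interpolation=cv2.INTER_CUBIC))
a=cv2.imread('pics/scene0.png')[150:360,120:470]; cv2.imwrite('pics/scene0c.png',cv2.resize(a,None,fx=2.25,fy=2.25,interpolation=cv2.INTER_CUBIC))
```

```text
(no output)
```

View pics/top0c.png

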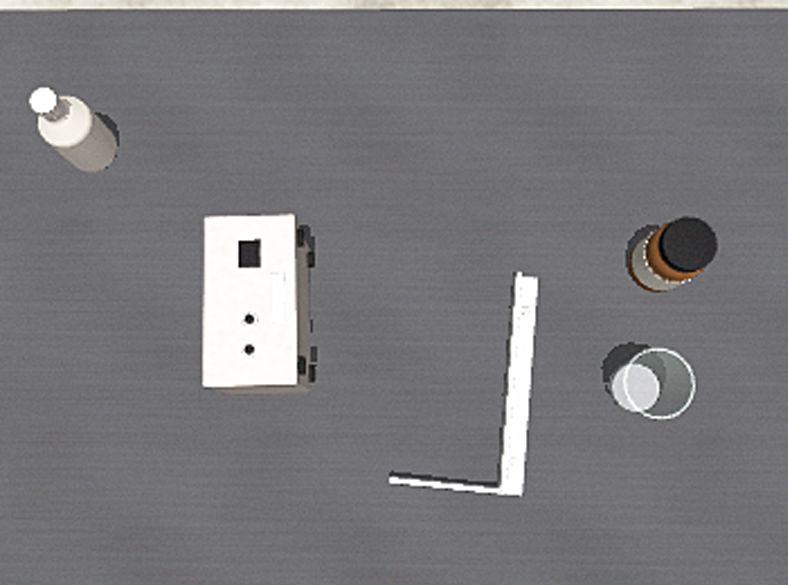

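View pics/scene0c.png

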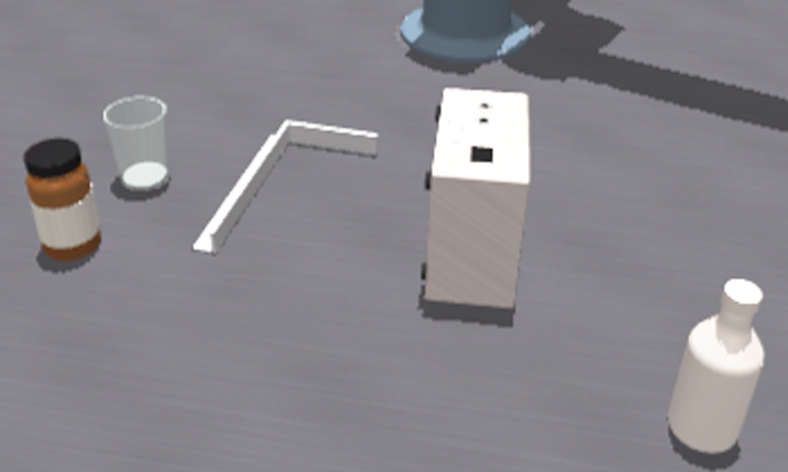

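The panel side faces world +y (image left) and the feet face the rail. The cheek is at the robot end (low x), with its corner at about (500, 488) in the crop. The beaker and jar are beyond the rail, and the sample bottle is at top left. Next I'll measure the poses.

```bash
cat > h.py <<'E'
from station import manip, eyes, find_in
import cv2, numpy as np
def cam(c):
    im=eyes.get_image(c); im['R']=cv2.Rodrigues(im['rvec'])[0]; return im
def ray(im,uv,z):
    C=-im['R'].T@im['tvec']; d=np.c_[np.asarray(uv,float),np.ones(len(uv))]@np.linalg.inv(im['K']).T@im['R']
    return (C+d*((z-C[2])/d[:,2])[:,None])[:,:2]
def line(p):  # direction, point
    v=cv2.fitLine(np.float32(p),cv2.DIST_HUBER,0,.01,.01).ravel(); return v[:2],v[2:]
def white(im,ext,thr=200,pad=4):
    u,v,w,h=ext; m=(im['pixels'].min(2)>thr).astype(np.uint8)
    k=np.zeros_like(m); k[int(v-h/2-pad):int(v+h/2+pad),int(u-w/2-pad):int(u+w/2+pad)]=1
    return m*k
E
python3 - <<'E'
from h import *
im=cam('top')
m=white(im,find_in('top','meter')[0]['extent'],225)
c=max(cv2.findContours(m,0,1)[0],key=cv2.contourArea); b=cv2.boxPoints(cv2.minAreaRect(c)); 
w=ray(im,b,.16); print('meter top px',b.round(1).tolist(),'\nworld',w.round(4).tolist(),'sides',np.linalg.norm(np.diff(w,axis=0),axis=1).round(4),'ctr',w.mean(0).round(4))
m=white(im,find_in('top','dock')[0]['extent'],170)
rows=[r for r in range(420) if m[r].any()]; print('dock rows',rows[0],rows[-1])
for r in rows[::6]+rows[-8:]: 
    s=np.flatnonzero(m[r]); print(r,s[0],s[-1],len(s),end=' | ')
L=[(np.flatnonzero(m[r])[0]-.5,r) for r in range(rows[0]+4,rows[-1]-14)]
Rr=[(np.flatnonzero(m[r])[-1]+.5,r) for r in range(rows[0]+4,rows[-1]-4)]
d,p=line(ray(im,L,0)); print('\nrail inner bottom',d,p,'yaw',np.arctan2(*(d*np.sign(d[0]))[::-1]))
d2,p2=line(ray(im,Rr,.03)); print('rail outer top',d2,p2, 'thick',np.cross(d,p2-p))
cols=range(np.flatnonzero(m.any(0))[0]+3,L[-1][0].astype(int)-3)
T=[(c,np.flatnonzero(m[:,c])[0]-.5) for c in cols]; B=[(c,np.flatnonzero(m[:,c])[-1]+.5) for c in cols]
for n,pp in (('T',T),('B',B)):
  for z in (0,.03): e,q=line(ray(im,pp,z)); print(n,z,e,q,'yaw',np.arctan2(e[1],e[0]),'corner',p+d*np.cross(q-p,e)/np.cross(d,e))
E
```

```text
meter top px [[200.0, 186.0], [241.0, 186.0], [241.0, 261.0], [200.0, 261.0]] 
world [[0.6489, 0.1028], [0.649, 0.0106], [0.4818, 0.0073], [0.4815, 0.0965]] sides [0.0922 0.1673 0.0892] ctr [0.5653 0.0543]Traceback (most recent call last):
  File "<stdin>", line 6, in <module>
IndexError: list index out of range
```

Run:
```python
from h import *
im=cam('top')
m=white(im,[225,226,46,79],225); pts=np.argwhere(m)
e=[[(np.flatnonzero(m[r])[i]+s,r) for r in range(192,256)] for i,s in ((0,-.5),(-1,.5))]
for k in e: d,p=line(ray(im,k,.16)); print('meter edge yaw',np.arctan2(*(d*np.sign(d[0]))[::-1]),p)
m=white(im,[316,262,62,98],170)
rows=[r for r in range(420) if m[r].any()]; print('dock rows',rows[0],rows[-1])
L=[(np.flatnonzero(m[r])[0]-.5,r) for r in range(rows[0]+4,rows[-1]-14)]
Rr=[(np.flatnonzero(m[r])[-1]+.5,r) for r in range(rows[0]+4,rows[-1]-4)]
d,p=line(ray(im,L,0)); print('rail inner bottom',d,p,'yaw',np.arctan2(*(d*np.sign(d[0]))[::-1]))
d2,p2=line(ray(im,Rr,.03)); print('rail outer top',d2,p2, 'thick',np.cross(d,p2-p))
cols=range(int(np.flatnonzero(m.any(0))[0])+3,int(L[-1][0])-3)
T=[(c,np.flatnonzero(m[:,c])[0]-.5) for c in cols]; B=[(c,np.flatnonzero(m[:,c])[-1]+.5) for c in cols]
for n,pp in (('T',T),('B',B)):
  for z in (0,.03): e,q=line(ray(im,pp,z)); print(n,z,e,q,'yaw',np.arctan2(e[1],e[0]),'corner',p+d*np.cross(q-p,e)/np.cross(d,e))
```

```text
meter edge yaw 0.03733124 [0.5852921  0.09928919]
meter edge yaw 0.0420377 [0.5738826  0.00953749]
dock rows 211 309
rail inner bottom [ 0.99540836 -0.09571948] [ 0.5249834  -0.22117655] yaw -0.09586625
rail outer top [ 0.9953384  -0.09644416] [ 0.49399078 -0.23879425] thick -0.020503405
T 0 [0.09904885 0.99508256] [ 0.38163978 -0.15733601] yaw 1.4715848 corner [ 0.37670445 -0.2069179 ]
T 0.03 [0.09905016 0.99508244] [ 0.38319474 -0.15519594] yaw 1.4715835 corner [ 0.37803364 -0.2070457 ]
B 0 [0.09681766 0.99530214] [ 0.37693644 -0.14446664] yaw 1.4738268 corner [ 0.37091565 -0.20636123]
B 0.03 [0.09681813 0.9953021 ] [ 0.3786277  -0.14269945] yaw 1.4738263 corner [ 0.3724209  -0.20650598]<stdin>:11: DeprecationWarning: Arrays of 2-dimensional vectors are deprecated. Use arrays of 3-dimensional vectors instead. (deprecated in NumPy 2.0)
<stdin>:15: DeprecationWarning: Arrays of 2-dimensional vectors are deprecated. Use arrays of 3-dimensional vectors instead. (deprecated in NumPy 2.0)
```

Run:
```python
import cv2, numpy as np
a=cv2.imread('pics/top0.png')[205:315,275:355]; b=cv2.imread('pics/scene0.png')[198:268,200:295]
a=cv2.resize(a,None,fx=5,fy=5,interpolation=0); b=cv2.resize(b,None,fx=4,fy=5,interpolation=0)
o=np.zeros((550,790,3),np.uint8); o[:,:400]=a; o[:350,405:785]=b; cv2.imwrite('pics/z.png',o)
```

```text
(no output)
```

View pics/z.png

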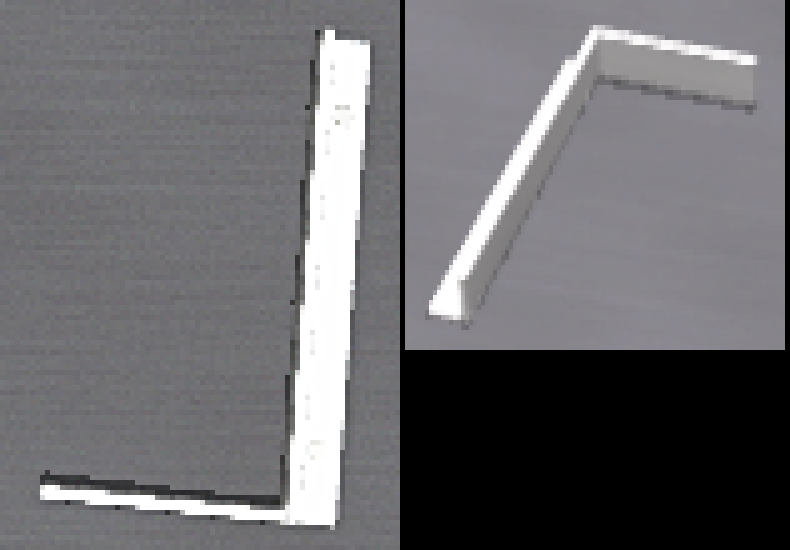

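The locating corner is an angle section: its flange lies on the outside, and the white left edge is the rail's top inner edge (z = 30 mm). That puts the corner at about (0.378, -0.203) with yaw -0.097. The meter centre is at about (0.565, 0.054) with yaw 0.04.

Next I'll check IK for all three pushes and go to the topple start.

```bash
cat >> h.py <<'E'
DY=-.097; DO=np.array([.378,-.203,0]); ex=np.array([np.cos(DY),np.sin(DY),0]); ey=np.array([-ex[1],ex[0],0]); Z=np.array([0,0,1.])
def dk(x,y,z): return DO+x*ex+y*ey+z*Z
def rots(n,t):  # tool leaning by t, fingers pointing down and towards n; jaws across n
    n=np.asarray(n,float); z=np.sin(t)*n-np.cos(t)*Z; y=np.cross(z,n); y/=np.linalg.norm(y)
    return [np.c_[np.cross(s*y,z),s*y,z] for s in (1,-1)]
def F(k=4):
    f=[]
    for _ in range(k): manip.pause(.01); f.append(manip.get_obs()['ft_force'])
    return np.mean(f,0)
E
python3 - <<'E'
from h import *
psi=.04; n=np.array([np.sin(psi),-np.cos(psi),0]); face=np.array([.563,.0995,0])
for nm,nn,t,p in [('topple',n,0,face-n*.05+Z*.13),('railA',-ey,.65,dk(.19,.26,.015)),('railB',-ey,.65,dk(.19,.16,.015)),('chkA',-ex,.65,dk(.31,.07,.015)),('chkB',-ex,.65,dk(.17,.07,.015)),('chkAup',-ex,.65,dk(.33,.07,.2))]:
    for i,R in enumerate(rots(nn,t)):
        q=manip.ik(p,R); print(nm,i,p.round(3),None if q is None else np.round(q,2))
R=[r for r in rots(n,0) if manip.ik(face-n*.05+Z*.13,r) is not None]
R=min(R,key=lambda r:abs(manip.ik(face-n*.05+Z*.13,r)[5]))
manip.reach(face-n*.05+Z*.25,R); manip.move_l(face-n*.05+Z*.13)
o=manip.get_obs(); print(o['time'],o['tcp_pos'],[F(4).round(2) for _ in range(3)])
t=o['time']; manip.move_l(o['tcp_pos']+n*.001,max_speed=.02); print('1mm took',manip.get_obs()['time']-t)
E
```

```text
topple 0 [0.561 0.149 0.13 ] None
topple 1 [0.561 0.149 0.13 ] [ 0.07  0.2   1.81 -0.    1.13  0.03]
railA 0 [0.592 0.037 0.015] [ 0.13  0.57  1.68 -0.7   1.16 -2.54]
railA 1 [0.592 0.037 0.015] [ 0.13  0.57  1.68 -0.7   1.16  0.6 ]
railB 0 [ 0.583 -0.062  0.015] [-0.04  0.51  1.77 -0.77  1.06 -2.62]
railB 1 [ 0.583 -0.062  0.015] [-0.04  0.51  1.77 -0.77  1.06  0.52]
chkA 0 [ 0.693 -0.163  0.015] [-0.34  1.02  0.95 -0.15  1.81 -1.8 ]
chkA 1 [ 0.693 -0.163  0.015] [-0.34  1.02  0.95 -0.15  1.81  1.34]
chkB 0 [ 0.554 -0.15   0.015] [-0.38  0.73  1.43 -0.17  1.62 -1.81]
chkB 1 [ 0.554 -0.15   0.015] [-0.38  0.73  1.43 -0.17  1.62  1.33]
chkAup 0 [ 0.713 -0.165  0.2  ] [-0.33  0.88  0.83 -0.16  2.07 -1.84]
chkAup 1 [ 0.713 -0.165  0.2  ] [-0.33  0.88  0.83 -0.16  2.07  1.3 ]
3.95 [0.56183605 0.14960864 0.13113773] [array([-0.37, -0.25,  0.56]), array([ 0.26, -0.54, -0.03]), array([-0.04,  0.07, -0.06])]
1mm took 0.34999999999999964
```

Run:
```python
from h import *
psi=.04; n=np.array([np.sin(psi),-np.cos(psi),0])
p0=manip.get_obs()['tcp_pos']; f0=F(6)
manip.move_l(p0+n*.030,max_speed=.08)
d=.030
while d<.055:
    f=-(F(4)-f0)@n
    if f>1.0: break
    d+=.0015; manip.move_l(p0+n*d,max_speed=.01)
print('contact at',d,'f',round(f,2),'t',manip.get_obs()['time'],manip.get_obs()['tcp_pos'])
if f>1.0:
    for k,(a,h) in enumerate([(.035,.014),(.07,.024),(.085,.026)]):
        manip.move_l(p0+n*(d+a)+Z*h,max_speed=.06); print(a,(F(3)-f0).round(2))
    for a in (.092,.099,.106,.113):
        f=F(4)-f0; print(f.round(2))
        manip.move_l(p0+n*(d+a)+Z*.027,max_speed=.05)
    manip.pause(.4); print('end',(F(4)-f0).round(2),manip.get_obs()['time'])
im=cam('top'); cv2.imwrite('pics/t1.png',cv2.resize(im['pixels'][90:350,110:460,::-1],None,fx=2,fy=2))
print(find_in('top','meter')[:1])
```

```text
contact at 0.036000000000000004 f 1.51 t 6.2417 [0.56371098 0.11278192 0.13181203]
0.035 [-0.39  2.6   3.33]
0.07 [0.08 0.16 0.49]
0.085 [ 0.21 -0.11  0.16]
[ 0.09 -0.56  0.35]
[-0.02 -0.21  0.37]
[ 0.02 -0.29  0.03]
[-0.31 -0.22  0.26]
end [0.09 0.09 0.04] 9.9833
[{'extent': [285.8, 227.9, 53.5, 72.2], 'confidence': 0.83}]
```

View pics/t1.png

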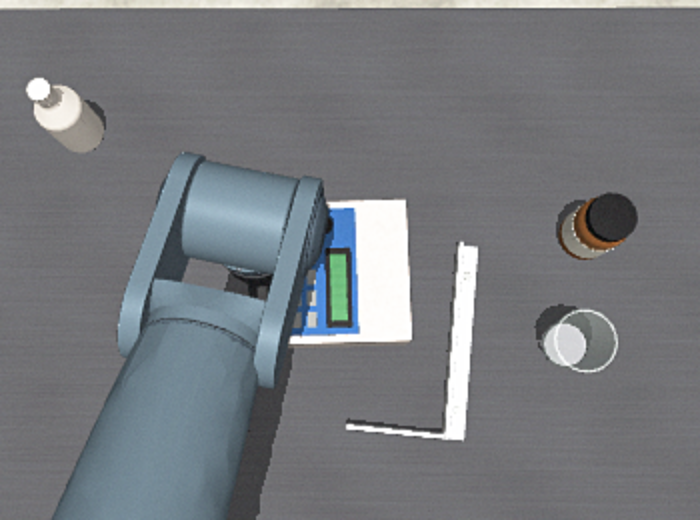

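The meter toppled cleanly onto its feet with the panel up, clear of the corner. Its back edge runs (407,200)–(411,340) in the crop and the rail is at about 460. Now for the rail push setup.

Run:
```python
from h import *
psi=.04; n=np.array([np.sin(psi),-np.cos(psi),0])
p=manip.get_obs()['tcp_pos']; manip.move_l(p-n*.06+Z*.08,max_speed=.2)
R=rots(-ey,.65)[1]
im=cam('top')  # arm pulled back; back corners of the lid at z=.098
m=white(im,[286,228,75,85],215); m[:,:285]=0
e=[(np.flatnonzero(m[r])[-1]+.5,r) for r in range(195,256)]; d,q=line(ray(im,e,.098)); d*=np.sign(d[0])
cols=range(292,308); rr=[np.flatnonzero(m[180:275,c])+180 for c in cols]
top=ray(im,[(c,r[0]-.5) for c,r in zip(cols,rr)],.098).mean(0); bot=ray(im,[(c,r[-1]+.5) for c,r in zip(cols,rr)],.098).mean(0)
yaw=np.arctan2(d[1],d[0]); c=(top+bot)/2; nn=np.array([-d[1],d[0]])
mid=c-nn*np.dot(c-q,nn)  # middle of back edge
front=mid+.16*nn; A=[np.dot(np.r_[v,0]-DO,[*a]) for v in (mid,front,mid-.085*d,mid+.085*d,front+.085*d,front-.085*d) for a in (ex,ey)]
print('yaw',yaw,'width',np.linalg.norm(top-bot),'dock coords mid,front,rearA,rearB,frontB,frontA',np.round(A,4))
x=A[2]; s=dk(x,max(A[9],A[11])+.04,.010)
manip.reach(s+Z*.15,R); manip.move_l(s,max_speed=.15)
o=manip.get_obs(); print(o['time'],o['tcp_pos'],np.round(s,4),F(6).round(2))
im=cam('scene'); cv2.imwrite('pics/s2.png',cv2.resize(im['pixels'][150:330,150:430,::-1],None,fx=2.5,fy=2.5))
```

```text
yaw 0.03475782 width 0.16899586549580142 dock coords mid,front,rearA,rearB,frontB,frontA [0.1889 0.0651 0.1679 0.2237 0.1047 0.054  0.2732 0.0763 0.2522 0.2349
 0.0837 0.2126]
12.5917 [0.57265345 0.05442734 0.01106376] [0.5718 0.0544 0.01  ] [ 0.45 -0.41  0.26]
```

View pics/s2.png

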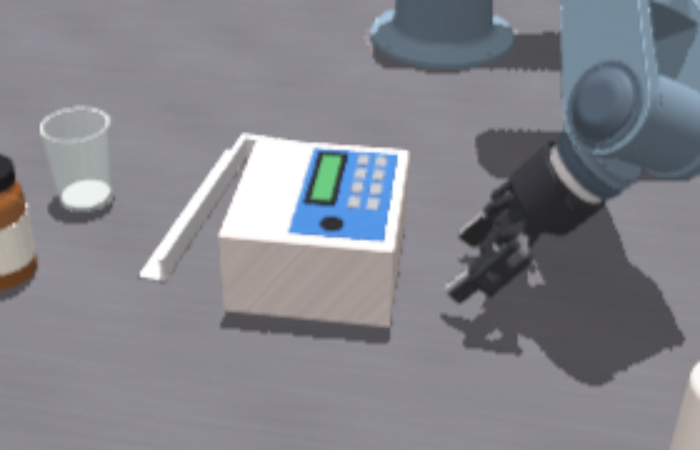

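```bash
cat >> h.py <<'E'
def press(n,p,R0,f0,step=.0005,nmax=40,target=None,fs=None):
    """creep along n from commanded p; stop when force = slide friction + ~8 N"""
    log=[]; p=np.array(p)
    for k in range(nmax):
        f=-(F(5)-f0)@n; log.append(round(f,1))
        if f>=target: break
        s=step if f<fs+2.5 else .0002
        p=p+n*s; manip.move_l(p,max_speed=.01)
    return p,log
E
python3 - <<'E'
from h import *
o=manip.get_obs(); d0=(o['tcp_pos']-DO); x=d0@ex; y=d0@ey; z=o['tcp_pos'][2]; f0=F(10)
manip.move_l(dk(x,.248,.010),max_speed=.08)
fl=[]
for y in (.238,.228,.218,.208,.198,.188,.180,.172):
    manip.move_l(dk(x,y,.010),max_speed=.03); f=F(3)-f0; fl.append([round(-f@-ey,1),round(f@ex,1),round(f[2],1)])
print(fl,manip.get_obs()['time'])
fs=float(np.median([a[0] for a in fl[-4:]])); print('slide',fs)
p,log=press(-ey,dk(x,.172,.010),None,f0,.0007,30,min(max(fs,3)+8.5,15.5),max(fs,3))
print(log,'cmd y',(p-DO)@ey)
h=[round(((F(4)-f0)@ey),1) for _ in range(6)]; print('hold',h)
manip.pause(.5); o=manip.get_obs(); print(o['time'],(o['tcp_pos']-DO)@ey,(F(5)-f0)@ey, o['torque'])
np.save('p.npy',np.r_[p,f0])
E
```

```text
[[np.float64(-0.2), np.float64(-0.2), np.float64(-0.1)], [np.float64(0.4), np.float64(0.2), np.float64(-0.2)], [np.float64(1.8), np.float64(0.9), np.float64(-0.5)], [np.float64(1.9), np.float64(0.5), np.float64(-0.5)], [np.float64(1.7), np.float64(1.3), np.float64(0.2)], [np.float64(2.3), np.float64(1.2), np.float64(0.2)], [np.float64(2.3), np.float64(1.2), np.float64(0.4)], [np.float64(2.3), np.float64(1.0), np.float64(0.5)]] 17.1917
slide 2.3
[np.float64(2.6), np.float64(4.8), np.float64(5.0), np.float64(5.1), np.float64(5.3), np.float64(4.8), np.float64(5.5), np.float64(5.2), np.float64(5.0), np.float64(5.5), np.float64(4.9), np.float64(5.4), np.float64(5.5), np.float64(5.0), np.float64(5.2), np.float64(5.3), np.float64(5.4), np.float64(5.2), np.float64(5.5), np.float64(6.6), np.float64(7.3), np.float64(8.0), np.float64(9.1), np.float64(10.4), np.float64(10.8), np.float64(12.0)] cmd y 0.158
hold [np.float64(11.9), np.float64(11.7), np.float64(12.2), np.float64(12.0), np.float64(12.4), np.float64(12.0)]
25.225 0.1595644042970749 12.162638555644774 [ 1.3628444  -0.03696758 -0.1191014 ]
```

Run:
```python
from h import *
a=np.load('p.npy'); p,f0=a[:3],a[3:]
p,log=press(-ey,p,None,f0,.0002,8,14.6,0)
h=[round(float((F(4)-f0)@ey),1) for _ in range(3)]; manip.pause(.6); h+=[round(float((F(4)-f0)@ey),1) for _ in range(3)]
print(np.round(log,1),h,(p-DO)@ey)
np.save('p.npy',np.r_[p,f0])
im=cam('scene'); b=cv2.resize(im['pixels'][180:290,190:330,::-1],None,fx=5,fy=5); im=cam('top'); print(manip.get_obs()['time'])
cv2.imwrite('pics/s3.png',b); cv2.imwrite('pics/t3.png',cv2.resize(im['pixels'][180:320,240:400,::-1],None,fx=4,fy=4,interpolation=0))
```

```text
[11.9 13.2 14.  15.6] [14.7, 14.9, 15.0, 15.1, 15.3, 15.4] 0.15740000000000004
27.0833
```

View pics/t3.png

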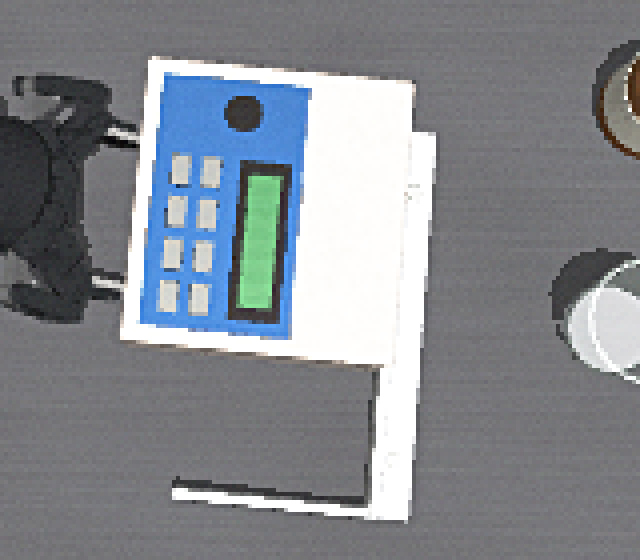

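The meter is pressed flat against the rail, with its top-face edges parallel to it. The near side edge at crop (122,340)–(380,366) is still well away from the cheek. Next I'll retract and go round to the +x side.

Run:
```python
from h import *
p=np.load('p.npy')[:3]
manip.move_l(p+ey*.006,max_speed=.02); manip.move_l(p+ey*.06,max_speed=.15); manip.move_l(p+ey*.09+Z*.19,max_speed=.25)
im=cam('top')
w=ray(im,[(277.5,194.25),(343,200.5),(270.5,265),(335,271.5)],.098)
D=[(np.r_[v,0]-DO)@np.c_[ex,ey] for v in w]; print(np.round(D,4).tolist())
xr=(D[0][0]+D[1][0])/2
R=rots(-ex,.65)[1]; s=dk(xr+.045,.068,.010)
manip.reach(s+Z*.19,R); manip.move_l(s,max_speed=.15)
o=manip.get_obs(); print(o['time'],xr,(o['tcp_pos']-DO)@np.c_[ex,ey],o['tcp_pos'][2])
np.save('x.npy',[xr])
im=cam('scene'); cv2.imwrite('pics/s4.png',cv2.resize(im['pixels'][150:330,150:430,::-1],None,fx=2.5,fy=2.5))
```

```text
[[0.2519, 0.1576], [0.252, 0.001], [0.0833, 0.1568], [0.0834, 0.0072]]
31.3667 0.2519774557354519 [0.29789238 0.06776059] 0.01147468648632082
```

View pics/s4.png

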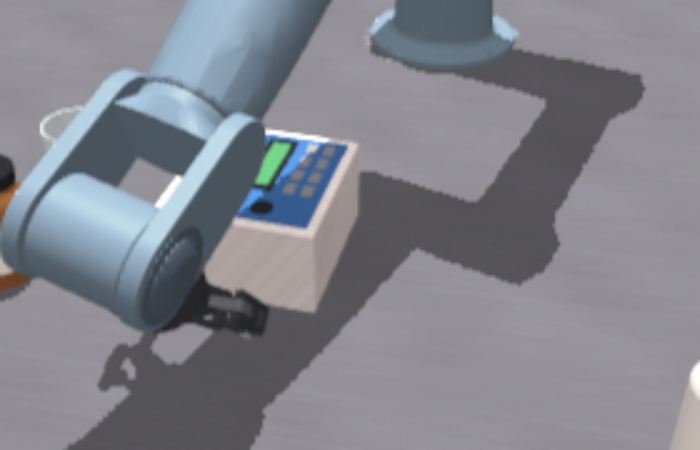

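Run:
```python
from h import *
im=cam('top'); cv2.imwrite('pics/t4.png',cv2.resize(im['pixels'][90:350,180:460,::-1],None,fx=2.2,fy=2.2))
for c,e in (('beaker',[399,260]),('reagent',[410,204])): print(c,ray(im,[e],.06))
```

```text
beaker [[ 0.490788   -0.36321681]]
reagent [[ 0.62823874 -0.39683415]]
```

View pics/t4.png

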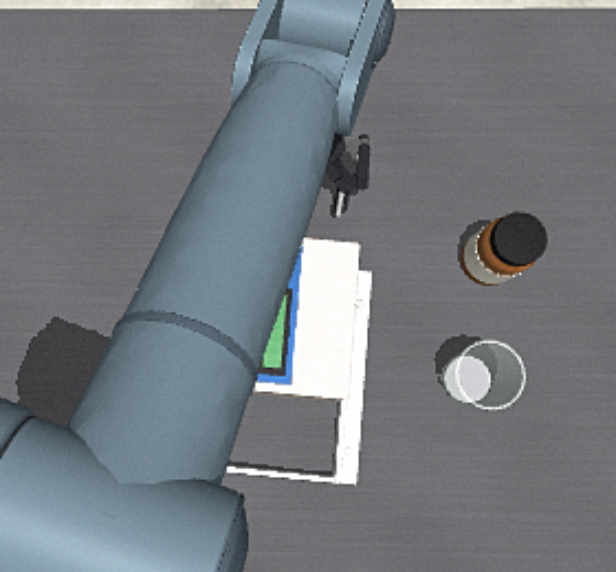

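The arm clears the bottles and the meter is still on the rail, about 83 mm from the cheek. Now I'll slide it along the rail.

Run:
```python
from h import *
f0=F(10); y=.068
manip.move_l(dk(.260,y,.010),max_speed=.08)
fl=[]
for x in (.250,.240,.230,.220,.210,.200,.190,.180):
    manip.move_l(dk(x,y-.0006*(.26-x)/.08,.010),max_speed=.03); f=F(4)-f0; fl.append([round(float(v),1) for v in (f@ex,f@ey,f[2])])
    if fl[-1][0]>14: break
print(fl,manip.get_obs()['time'])
fs=max(3,float(np.median([a[0] for a in fl[-4:]])))
p,log=press(-ex,dk(x,y-.0006,.010),None,f0,.0007,32,min(5+9.3,15),5)
print(np.round(log,1),'cmd x',(p-DO)@ex)
h=[round(float((F(4)-f0)@ex),1) for _ in range(3)]; manip.pause(.6); h+=[round(float((F(4)-f0)@ex),1) for _ in range(3)]; print('hold',h,((F(4)-f0)@ey).round(1),manip.get_obs()['time'])
np.save('p.npy',np.r_[p,f0])
```

```text
[[3.1, 0.0, -0.4], [1.7, 0.2, 0.5], [2.2, 0.6, 0.1], [2.9, 1.4, 0.5], [3.9, 1.8, 0.5], [3.6, 2.4, 0.3], [4.1, 3.0, 0.5], [4.2, 3.5, 0.3]] 36.2917
[ 4.4  5.5  6.   6.2  5.8  6.   5.9  5.6  6.1  5.7  6.5  5.9  6.3  5.9
  8.3  8.9  9.4  9.9 10.4 11.  11.9 12.2 13.3 13.7 14.3 14.9] cmd x 0.16800000000000043
hold [15.2, 14.6, 14.4, 14.8, 14.6, 15.3] 4.3 44.4583
```

Run:
```python
from h import *
p=np.load('p.npy')[:3]
manip.move_l(p+ex*.006+ey*.0006,max_speed=.02); manip.move_l(p+ex*.07,max_speed=.15); manip.move_l(p+ex*.08+Z*.22,max_speed=.25)
manip.goto_joints([1.125,0.245,1.558,0,1.339,-0.174])
im=cam('top'); print(manip.get_obs()['time'],F(6).round(2))
a=cv2.resize(im['pixels'][170:320,240:350,::-1],None,fx=3.6,fy=3.6,interpolation=0); im2=cam('scene')
b=cv2.resize(im2['pixels'][180:280,200:310,::-1],None,fx=3.6,fy=3.6,interpolation=0)
o=np.zeros((540,796,3),np.uint8); o[:,:396]=a; o[:360,400:796]=b; cv2.imwrite('pics/f.png',o)
m=white(im,[300,240,90,130],215)
L=[(np.flatnonzero(m[r,:315])[0]-.5,r) for r in range(225,278)]
d,q=line(ray(im,L,.098)); print('front edge yaw',np.arctan2(*(d*np.sign(d[0]))[::-1]),'dock y of front',(np.r_[q,0]-DO)@ey)
T=[(c,np.flatnonzero(m[:,c])[0]-.5) for c in range(285,325)]; d,q=line(ray(im,T,.098)); print('far side',(np.r_[q,0]-DO)@ex,np.arctan2(d[1],d[0])-np.pi/2)
for n in ('beaker','reagent','sample'): print(n,[np.round(k['extent'],0).tolist() for k in find_in('top',n)[:1]])
```

```text
49.7667 [-0.1   0.18 -0.15]Traceback (most recent call last):
  File "<stdin>", line 10, in <module>
IndexError: index 0 is out of bounds for axis 0 with size 0
```

View pics/f.png

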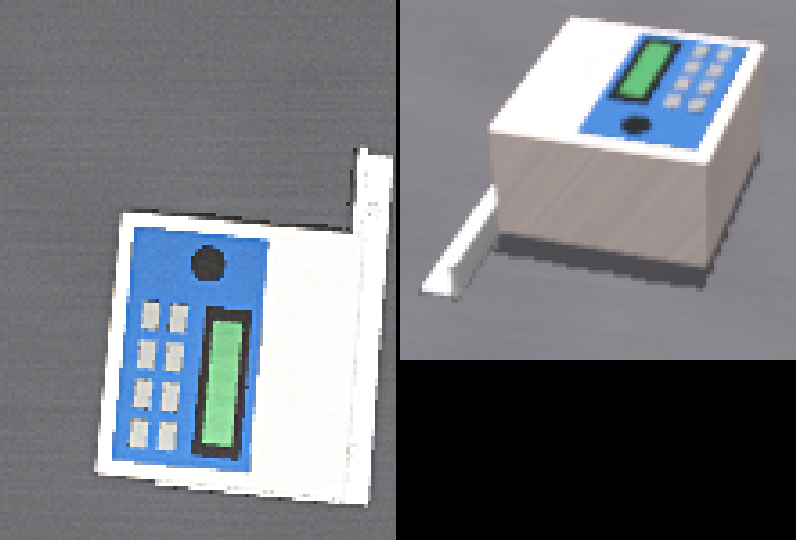

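The meter looks seated: its top covers the cheek and its far edge meets the rail at crop (355,232). One numeric check, then I'll hand in.

Run:
```python
from h import *
im=cam('top'); m=(im['pixels'].min(2)>190)
L=[(240+np.flatnonzero(m[r,240:300])[0]-.5,r) for r in range(233,298)]
d,q=line(ray(im,L,.098)); print('front edge yaw',np.arctan2(*(d*np.sign(d[0]))[::-1]),'dock y of front',(np.r_[q,0]-DO)@ey)
T=[(c,200+np.flatnonzero(m[200:260,c])[0]-.5) for c in range(278,334)]; d,q=line(ray(im,T,.098)); print('far side x',(np.r_[q,0]-DO)@ex,'yaw',np.arctan2(*(d*np.sign(d[1]))[::-1])-np.pi/2)
for n in ('beaker','reagent','sample'): print(n,[np.round(k['extent'],0).tolist() for k in find_in('top',n)[:1]])
```

```text
front edge yaw -0.096606106 dock y of front 0.15902888654197522
far side x 0.16967206606797147 yaw -0.09625006
beaker [[400.0, 263.0, 37.0, 32.0]]
reagent [[408.0, 203.0, 39.0, 31.0]]
sample [[144.0, 148.0, 38.0, 34.0]]
```

Front at y = 159 mm, far side at x = 170 mm, and yaw matching the dock, so the meter is flush. The bottles haven't moved.

```bash
python3 -c "
from station import manip
manip.hand_in(); print(manip.get_obs()['time'])"
```

```text
the job is handed in; nothing more can be done
the job is handed in; nothing more can be done
```

The meter is flush in the corner and the job was handed in at about 50 s of the 72 s allowed, with the robot back at its start pose.

- **Topple:** I pushed it high on the panel side, and it landed on its feet with its back about 50–75 mm short of the rail. The largest force I sampled in the topple was about 4 N.
- **Rail stop:** I slid it square to the rail and held about 15 N at the tool for over half a second. Sliding took about 5 N, so roughly 10 N reached the rail.
- **Cheek stop:** I slid it along the rail and held about 15 N again. Sliding took about 6 N, so roughly 9 N reached the cheek, with about 4 N sideways towards the rail.
- **Last checks (top camera):** In the corner's frame the front face is at y = 159 mm (160 expected) and the far side at x = 169.7 mm (170 expected). The yaw matches the corner to within 0.001 rad. The beaker, jar and sample bottle are where they were, within the detector's scatter.

**What the checks don't cover:** Forces were read between moves, so a brief peak during a move could have gone unseen. The highest reading was 15.6 N. The stop forces are worked out by subtracting the sliding friction, not measured directly. One final measuring script stopped with an indexing error, and I reran it corrected.

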